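Line up the tea caddies by height

TASK

Set up the tea station: stand the four aluminium tea caddies on the four coasters of the bamboo board, one in the middle of each coaster, in order of height, with the tallest on the coaster nearest the kettle base and each next one shorter. Keep the caddies upright all the time, and leave the small white tea cup that stands among them where it is.

Things in the scene. Friction and masses are not known exactly. Their poses are not given: they have to be found in the camera images.
- caddy_white: loose round tea caddy: plain brushed-aluminium cylinder with a flush white lid, 108 mm tall in all, 50 mm in diameter over its whole height (tallest of the four; the thickness says nothing). Origin: centre of its underside; z up. At the start it stands on the counter (z = 0). Under 0.35 kg.
- caddy_red: loose round tea caddy: plain brushed-aluminium cylinder with a flush red lid, 88 mm tall in all, 56 mm in diameter over its whole height (second tallest of the four; the thickness says nothing). Origin: centre of its underside; z up. At the start it stands on the counter (z = 0). Under 0.35 kg.
- caddy_black: loose round tea caddy: plain brushed-aluminium cylinder with a flush black lid, 68 mm tall in all, 48 mm in diameter over its whole height (third tallest of the four; the thickness says nothing). Origin: centre of its underside; z up. At the start it stands on the counter (z = 0). Under 0.35 kg.
- caddy_copper: loose round tea caddy: plain brushed-aluminium cylinder with a flush copper lid, 48 mm tall in all, 54 mm in diameter over its whole height (shortest of the four; the thickness says nothing). Origin: centre of its underside; z up. At the start it stands on the counter (z = 0). Under 0.35 kg.
- coaster_blue: fixed round blue silicone coaster, 76 mm across, 4 mm thick, the end of the row on the robot's left. From the robot's left: blue, cream, green, brown, 88 mm apart, on a low fixed bamboo board (370 x 92 x 10 mm), perhaps a little askew. Colour does not say which caddy goes there. Origin: centre of its underside (board top); a caddy on it has its origin 4 mm higher. y: along the row, to the left.
- coaster_cream: fixed round cream silicone coaster, 76 mm across, 4 mm thick, second from the robot's left. From the robot's left: blue, cream, green, brown, 88 mm apart, on a low fixed bamboo board (370 x 92 x 10 mm), perhaps a little askew. Colour does not say which caddy goes there. Origin: centre of its underside (board top); a caddy on it has its origin 4 mm higher. y: along the row, to the left.
- coaster_green: fixed round green silicone coaster, 76 mm across, 4 mm thick, third from the robot's left. From the robot's left: blue, cream, green, brown, 88 mm apart, on a low fixed bamboo board (370 x 92 x 10 mm), perhaps a little askew. Colour does not say which caddy goes there. Origin: centre of its underside (board top); a caddy on it has its origin 4 mm higher. y: along the row, to the left.
- coaster_brown: fixed round brown silicone coaster, 76 mm across, 4 mm thick, the end of the row on the robot's right. From the robot's left: blue, cream, green, brown, 88 mm apart, on a low fixed bamboo board (370 x 92 x 10 mm), perhaps a little askew. Colour does not say which caddy goes there. Origin: centre of its underside (board top); a caddy on it has its origin 4 mm higher. y: along the row, to the left.
- kettle_base: fixed low electric kettle base on the counter: black disc 160 mm in diameter with a steel ring, a centre connector (28 mm high) and a small red press button on a tab facing the robot. Stands beyond the left or the right end of the row; a flat dull-red lid rest (110 mm disc) is at the other end. Origin: centre of its underside.
- cup: loose small white tea cup, 50 mm across the rim, 38 mm tall, upright on the counter among the caddies, in the middle. Origin: centre of its underside. Not to be moved.
There are look-alikes about, which are no part of the job. What is shaped like the caddy_red but blue or purple is not meant. What is shaped like the caddy_black but green or turquoise is not meant.

How it is judged:
By the outcome, as a careful person would: the job done as asked, in the order asked, and still so for the second after the job is handed in, with the robot touching nothing.
It also fails if it takes over 102 s, if anything falls off the work surface, if the arm or the gripper's body presses on something with over 40 N, if the wrist force passes 120 N, or if a joint passes its speed limit or range.

ROBOT

A 6-joint arm with a two-finger parallel gripper is mounted at the origin on the work surface. World frame = base frame: x ahead of the robot, y to its left, z up, the work surface at z = 0. Lengths are in mm, angles in rad, forces in N, time in s.
With the tool pointing down it reaches from about 375 to 975 mm from the base axis. Payload 3.8 kg.
Tool frame: the origin (TCP) lies on the centre line of the jaws, within the pads' length; the fingertips stand 14 mm ahead of it and the grasp point (between the pads) lies 5 mm behind it; z points along the fingers, y is the line along which they close (so a half turn about z gives the same grasp; the last joint's range is limited). The gripper opens to 88 mm and grips with 3 to 60 N. Pads are 18 mm wide; open, the fingers measure 123 mm over their backs; the gripper's body (75 mm by 187 mm) begins 45 mm behind the grasp point.
Start: joints at [1.123, 0.264, 1.604, -0, 1.274, -0.037], TCP at [269.554, 618.837, 252.706] pointing down, gripper open.
Joint ranges: [-2.63, 2.63], [-0.94, 2.18], [0.31, 2.57], [-1.31, 4.45], [0, 2.66], [-2.55, 2.55]. Speed limits (rad/s): [2.57, 2.57, 3.14, 3.14, 3.14, 3.14].

INTERFACE

Orientations are given as a 3x3 rotation matrix whose columns are the frame's x, y, z axes.
In Python, from cell import read_state, snapshot, hand_in, recognise, cut_out gives the robot as it stands.
- The arm moves only by the tool jog_arm, never from a script. Its argument "deltas" is a list of rows, each a list of 4 numbers: the shift along the tool's x, y, z in cm, then the turn about the tool's z in degrees. A call has 1 to 12 rows; each row is the pose to reach, as a shift and turn from the pose commanded when the call began, along the tool's axes at that moment; what a row does not reach only later rows make up. A row lasts 1/8 s, in which the tool goes at most 62.5 mm and 10.7 degrees, less where a joint would pass 70% of its speed; a pose out of reach is approached as far as the arm can. A call with a gripper value outside its range is refused whole. "grip" is the gripper's target within -1 to 1 (fully open at 1, half-way at 0, shut at -1), set as the call begins (left out, the last holds). The fingers move at their own pace and stop on an object; "force" is the grip in N (left out, the last holds). Time passes only in rows, so rows that repeat a pose let the fingers close. It gives the time, the measured TCP pose, the force, the opening and the grip force at its end, in the units of the state.
- read_state(): the state, without advancing time (a new reading comes with each control period).
- snapshot(name): name is "side" or "top"; returns a dict with "image" (384x512x3 uint8, red, green, blue), "fx", "fy", "cx", "cy" (pixels), "xyz" and "rotation" of the camera in the world. Camera axes: x right, y up, looking along -z (the intrinsics and any distortion apply to the point x, -y, -z); pixel columns grow to the right and rows downward; lengths in mm; the calibration is good to about 2 mm. A picture is of the moment at which its call begins. There is no depth.
- hand_in(): hands the job in; it is judged then, once.
Trained networks look in a picture, given as the dict that the camera call returned (one of the last four; its "shot" number tells which), for a name from the list of things; names that differ only in an ending like _2 or _b are one class to them, and where a whole thing is asked for, a point or a joint stands for the part that bears it (a point fixed in the world has none). Each returns a list of dicts, best first, with "score" (0 to 1); they miss things now and then, are a little off and sometimes report something else, mostly with a low value. They report only what shows in the picture. A call takes as long as a camera call. They do not tell look-alikes from the thing itself.
- recognise(picture, query): "centre" ([column, row] in pixels, amid what is visible of it).
- cut_out(picture, query): "region" (384x512 bool, what is visible of it) and "centre" ([column, row] in pixels, amid what is visible of it).
The state is a dict: "time_s": time; "joint_positions": joint angles; "dq": joint speeds; "effort": joint torques, N m; "ee_pos": TCP position; "tool_rot": TCP orientation; "ft_force": force on the tool from outside, world axes, zero at the start; "moment": the same for the moment, N m; "grip_width": opening from 0.0 (shut) to 1.0 (fully open); "grasp_force": force on a finger pad.
Only numpy, scipy, OpenCV 4.12 (cv2) and the standard library are available. Lean on these libraries where they do the work, as an engineer would, in place of code of your own. Each camera call takes 0.05 s, during which the arm holds its last target. There are 200 camera calls.

## Working session

There is one attempt and no reset: what is moved stays moved. The work goes in short steps, Python scripts to look and compute and a tool call to move; the robot and the scene stay as the last step left them, time stands still between calls to the robot, and variables do not carry over. Pictures are saved under pics/ and viewed, at most 14 in all, crops included, and the job is handed in when it is done.

Besides the shell and the picture viewer there is one more tool, called by a JSON object that holds its "name" and its "arguments". jog_arm: Moves the arm, as the interface text tells. Its arguments: {"type":"object","properties":{"deltas":{"type":"array"},"grip":{"type":"number"},"force":{"type":"number"}},"required":["deltas"]}

```bash
ls; mkdir -p pics; python3 - <<'E'
from cell import *
import cv2
s=read_state(); print(s)
for n in ("top","side"):
    p=snapshot(n); cv2.imwrite(f"pics/{n}0.png",p["image"][:,:,::-1])
    print({k:v for k,v in p.items() if k!="image"})
E
```

```text
pics
{'time_s': 0.0, 'joint_positions': array([ 1.12309462e+00,  2.64715263e-01,  1.60534189e+00, -2.80275494e-06,
        1.27370942e+00, -3.68959593e-02]), 'dq': array([ 3.63089964e-04,  3.82163943e-04,  5.21830728e-04,  3.87530056e-05,
       -5.33074276e-04,  6.61013713e-04]), 'effort': array([ 2.55404186e-03, -5.02099729e+01, -3.56883824e+01,  7.31400750e-02,
        2.92336353e-02, -1.56344813e-04]), 'ee_pos': array([269.26964892, 618.2349178 , 251.43084719]), 'tool_rot': array([[-9.16799637e-01,  3.99346396e-01, -9.38664440e-04],
       [ 3.99347491e-01,  9.16797544e-01, -1.96083109e-03],
       [ 7.75144241e-05, -2.17254252e-03, -9.99997637e-01]]), 'ft_force': array([ 0.27822686,  0.35087986, -0.10297535]), 'moment': array([ 0.01403304,  0.01925654, -0.01327328]), 'grasp_force': 0.0, 'grip_width': 0.9992014365233011}
{'fx': 385.13688378306085, 'fy': 385.13688378306085, 'cx': 254.46133976141314, 'cy': 185.46615847475394, 'xyz': array([ 357.62401413,  -23.31448808, 1002.85290701]), 'rotation': array([[-0.02564721,  0.98864058, -0.14809466],
       [-0.99951146, -0.0280072 , -0.01387201],
       [-0.01786214,  0.14766653,  0.9888759 ]]), 'shot': 1}
{'fx': 471.4564141447153, 'fy': 471.4564141447153, 'cx': 264.0760740420537, 'cy': 188.81363093363638, 'xyz': array([ 433.99788789, 1229.63536662,  853.92866416]), 'rotation': array([[-0.99872837,  0.03421941, -0.03702254],
       [-0.04975684, -0.55080923,  0.83314672],
       [ 0.00811743,  0.83392939,  0.55181145]]), 'shot': 2}
```

View pics/top0.png

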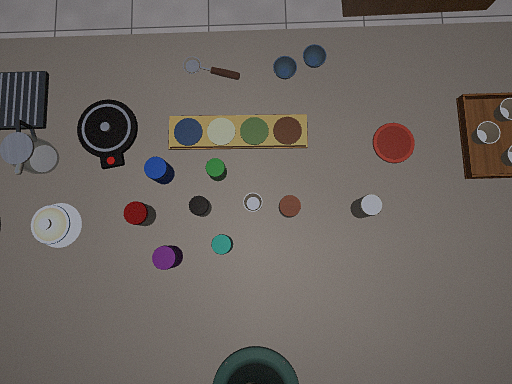

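View pics/side0.png

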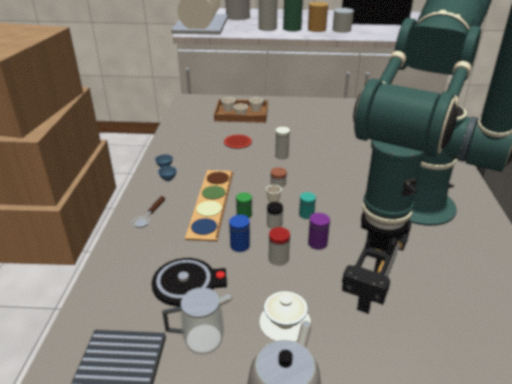

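The top view shows the kettle base on the left at (107,127), so the tallest caddy goes on blue. The coasters are at (188,131), (221,131), (254,131) and (287,130). The caddies are white (371,205), red (135,213), black (199,206) and copper (290,206), and the cup is at (252,202). The look-alikes are blue (156,168), purple (165,257), green (216,168) and teal (222,244).

```bash
cat > h.py <<'E'
from cell import *
import numpy as np, cv2
from scipy.optimize import minimize
A=np.linspace(0,2*np.pi,40)
def proj(p,X):
    c=(np.atleast_2d(X)-p["xyz"])@p["rotation"]
    return np.c_[p["cx"]+p["fx"]*c[:,0]/-c[:,2], p["cy"]-p["fy"]*c[:,1]/-c[:,2]]
def unproj(p,uv,z):
    d=p["rotation"]@np.array([(uv[0]-p["cx"])/p["fx"],-(uv[1]-p["cy"])/p["fy"],-1])
    return p["xyz"]+d*(z-p["xyz"][2])/d[2]
def sil(p,x,y,r,z0,z1):
    P=np.vstack([np.c_[x+r*np.cos(A),y+r*np.sin(A),0*A+z] for z in (z0,z1)])
    m=np.zeros((384*2,512*2),np.uint8)
    h=cv2.convexHull(proj(p,P).astype(np.float32))
    cv2.fillConvexPoly(m,np.round((h*2+.5)*16).astype(np.int32),1,shift=4)
    return m>0
def fit(p,region,r,z0,z1):
    R=np.kron(region,np.ones((2,2)))>0
    c=np.argwhere(region).mean(0)[::-1]
    x0=unproj(p,c,(z0+z1)/2)[:2]
    f=lambda v:-(lambda m:(m&R).sum()/(m|R).sum())(sil(p,v[0],v[1],r,z0,z1))
    o=minimize(f,x0,method="Nelder-Mead",options=dict(initial_simplex=x0+np.array([[8,8],[-8,4],[0,-8]]),xatol=.2))
    return o.x,-o.fun
T=dict(caddy_white=(25,0,108),caddy_red=(28,0,88),caddy_black=(24,0,68),caddy_copper=(27,0,48),cup=(25,0,38),
 coaster_blue=(38,10,14),coaster_cream=(38,10,14),coaster_green=(38,10,14),coaster_brown=(38,10,14),kettle_base=(80,0,10))
def measure(p,names):
    for n in names:
        r,z0,z1=T[n]
        for d in cut_out(p,n)[:4]:
            if d["score"]<.3: continue
            v,i=fit(p,d["region"],r,z0,z1)
            m=p["image"][d["region"]]
            print(n,round(d["score"],2),np.round(d["centre"]),"xy",v.round(1),"iou",round(i,2),np.median(m,0))
E
python3 - <<'E'
from h import *
for n in ("top","side"):
    print(n); measure(snapshot(n),T)
print(read_state()["time_s"])
E
```

```text
top
caddy_white 0.87 [366. 205.] xy [ 440.4 -281. ] iou 0.95 [153. 155. 162.]
caddy_red 0.85 [138. 215.] xy [436.6 277.5] iou 0.93 [106.  26.  24.]
caddy_red 0.77 [169. 257.] xy [330.3 207.3] iou 0.94 [101.  47. 115.]
caddy_red 0.65 [161. 170.] xy [545.5 231.7] iou 0.92 [ 34.  67. 138.]
caddy_black 0.87 [221. 242.] xy [358.3  72.8] iou 0.89 [ 55. 138. 127.]
caddy_black 0.83 [201. 206.] xy [452.7 129.2] iou 0.87 [43. 40. 39.]
caddy_copper 0.63 [289. 206.] xy [448.3 -96.7] iou 0.95 [110.  70.  56.]
cup 0.5 [254. 202.] xy [462.5  -3.6] iou 0.91 [154. 156. 166.]
coaster_blue 0.73 [188. 134.] xy [656.3 165.6] iou 0.89 [51. 66. 91.]
coaster_blue 0.59 [218. 131.] xy [656.6  78.7] iou 0.86 [156. 159. 141.]
coaster_cream 0.7 [217. 130.] xy [655.3  77.7] iou 0.95 [156. 159. 141.]
coaster_green 0.94 [254. 130.] xy [653.5 -11.9] iou 0.95 [ 84. 104.  69.]
coaster_brown 0.6 [287. 128.] xy [652.3 -99.7] iou 0.93 [87. 60. 45.]
coaster_brown 0.53 [222. 128.] xy [655.2  77. ] iou 0.95 [156. 159. 141.]
kettle_base 0.96 [108. 131.] xy [673.  383.1] iou 0.9 [22. 21. 21.]
side
caddy_white 0.74 [283. 144.]
[... 276 characters left out ...]
02.] xy [543.9  75.9] iou 0.81 [50.5 83.5 57. ]
caddy_black 0.7 [276. 213.] xy [452.6 123.1] iou 0.87 [89.5 84.  76.5]
caddy_black 0.64 [309. 201.] xy [355.8  70.9] iou 0.84 [44. 83. 78.]
caddy_copper 0.67 [277. 178.] xy [ 445.3 -104.1] iou 0.82 [115.  99.  81.]
cup 0.6 [273. 191.] xy [459.2 -11.7] iou 0.85 [147.5 140.  123. ]
coaster_blue 0.85 [204. 229.] xy [653.9 161.8] iou 0.96 [ 57.  79. 111.]
coaster_cream 0.62 [209. 210.] xy [652.3  72.2] iou 0.88 [230. 233. 189.]
coaster_green 0.73 [214. 192.] xy [652.7 -16. ] iou 0.9 [ 99.  129.   81.5]
coaster_brown 0.48 [216. 178.] xy [ 650.  -104.4] iou 0.88 [100.  62.  43.]
kettle_base 0.68 [181. 280.] xy [672.3 374.3] iou 0.78 [50. 44. 44.]
1.2
```

{"name": "jog_arm", "arguments": {"deltas": [[-3, -2.6, 0, 9], [-7, -6, 0, 18], [-11, -9.4, 1, 28], [-15, -12.9, 2, 38], [-19, -16.3, 3, 48], [-23, -19.7, 4, 57], [-27, -23.2, 6, 66.5], [-28.9, -24.8, 7, 66.5], [-28.9, -24.8, 7, 66.5], [-28.9, -24.8, 7, 66.5]], "grip": 1, "force": 20}}

```text
time_s: 2.45
ee_pos: [435.6, 276.7, 183.3]
tool_rot: [[0.001, 1.0, 0.001], [1.0, -0.001, 0.001], [0.001, 0.001, -1.0]]
ft_force: [-0.1, 0.4, -0.8]
grip_width: 0.998
grasp_force: 0.0
```

{"name": "jog_arm", "arguments": {"deltas": [[0, 0, 4, 0], [0, 0, 8, 0], [0, 0, 11, 0], [0, 0, 12.5, 0], [0, 0, 12.5, 0], [0, 0, 12.5, 0]]}}

```text
time_s: 3.2
ee_pos: [436.5, 277.1, 59.1]
tool_rot: [[0.0, 1.0, 0.002], [1.0, -0.0, 0.001], [0.001, 0.002, -1.0]]
ft_force: [-0.1, 0.4, -0.8]
grip_width: 0.993
grasp_force: 0.0
```

{"name": "jog_arm", "arguments": {"deltas": [[0, 0, 0, 0], [0, 0, 0, 0], [0, 0, 0, 0], [0, 0, 0, 0], [0, 0, 0, 0], [0, 0, 0, 0], [0, 0, 0, 0], [0, 0, 0, 0]], "grip": -1}}

```text
time_s: 4.2
ee_pos: [436.3, 276.4, 58.3]
tool_rot: [[0.0, 1.0, 0.002], [1.0, -0.0, 0.001], [0.001, 0.002, -1.0]]
ft_force: [3.6, -0.2, 4.7]
grip_width: 0.631
grasp_force: 20.0
```

{"name": "jog_arm", "arguments": {"deltas": [[0, 0, -2, 0], [0, 0, -6, 0], [0, 0, -10, 0], [-1, 1, -13, 0], [-4, 4.3, -14, 0], [-7, 7.6, -14, 0], [-10, 10.8, -14, 0], [-13, 14.1, -14, 0], [-16, 17.4, -14, 0], [-18.5, 20, -14, 0], [-20.1, 21.8, -14, 0], [-20.1, 21.8, -14, 0]]}}

```text
time_s: 5.7
ee_pos: [653.1, 74.1, 196.1]
tool_rot: [[0.002, 1.0, -0.003], [1.0, -0.002, 0.0], [0.0, -0.003, -1.0]]
ft_force: [-0.1, 0.1, -1.6]
grip_width: 0.629
grasp_force: 20.0
```

```bash
python3 - <<'E'
from h import *
s=read_state(); print(s["time_s"],s["ee_pos"],s["grip_width"],s["grasp_force"],s["ft_force"])
for n in("top","side"):
    p=snapshot(n); cv2.imwrite(f"pics/{n}1.png",p["image"][:,:,::-1])
E
```

```text
5.7 [653.06018342  74.11984758 196.09547791] 0.6292778664687342 19.998514568433166 [-0.1181803   0.12063088 -1.62777563]
```

View pics/side1.png

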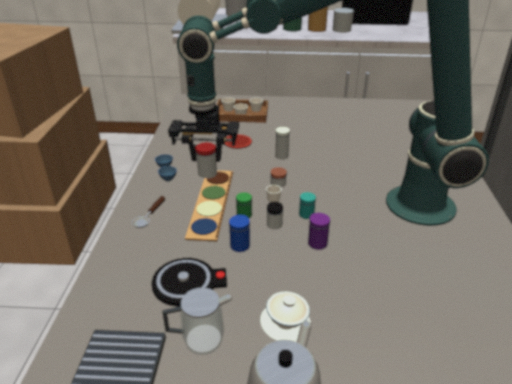

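The side view shows the red caddy held upright at (206,160) above the row. I'll lower it onto cream.

{"name": "jog_arm", "arguments": {"deltas": [[0, 0, 4, 0], [0, 0, 8, 0], [0, 0, 10.5, 0], [0, 0, 11.7, 0], [0, 0, 12.3, 0], [0, 0, 12.5, 0], [0, 0, 12.5, 0], [0, 0, 12.5, 0], [0, 0, 12.5, 0]]}}

```text
time_s: 6.92
ee_pos: [653.8, 74.9, 73.4]
tool_rot: [[0.001, 1.0, 0.001], [1.0, -0.001, 0.0], [0.0, 0.001, -1.0]]
ft_force: [-0.3, 0.4, -1.5]
grip_width: 0.628
grasp_force: 20.0
```

{"name": "jog_arm", "arguments": {"deltas": [[0, 0, 0.1, 0], [0, 0, 0.1, 0], [0, 0, 0.1, 0]]}}

```text
time_s: 7.3
ee_pos: [653.7, 74.9, 72.3]
tool_rot: [[0.001, 1.0, 0.001], [1.0, -0.001, -0.0], [-0.0, 0.001, -1.0]]
ft_force: [0.6, -0.4, 1.9]
grip_width: 0.632
grasp_force: 20.0
```

{"name": "jog_arm", "arguments": {"deltas": [[0, 0, 0, 0], [0, 0, 0, 0], [0, 0, 0, 0], [0, 0, 0, 0], [0, 0, 0, 0], [0, 0, 0, 0]], "grip": 1}}

```text
time_s: 8.05
ee_pos: [653.3, 75.0, 71.7]
tool_rot: [[0.001, 1.0, -0.0], [1.0, -0.001, -0.0], [-0.0, -0.0, -1.0]]
ft_force: [-0.8, 0.2, 0.1]
grip_width: 1.002
grasp_force: 0.0
```

{"name": "jog_arm", "arguments": {"deltas": [[0, 0, -3, 0], [0, 0, -7, 0], [0, 0, -11, 0], [0, -2, -12, 0], [1, -6, -12, 0], [2, -10, -12, 0], [3.5, -14, -12, 0], [4.5, -18, -12, 0], [5.1, -20.1, -12, 0], [5.1, -20.1, -12, 0], [5.1, -20.1, -12, 0]]}}

```text
time_s: 9.43
ee_pos: [453.3, 126.0, 192.2]
tool_rot: [[0.001, 1.0, 0.001], [1.0, -0.001, 0.0], [0.0, 0.001, -1.0]]
ft_force: [-0.4, 0.2, -0.4]
grip_width: 1.005
grasp_force: 0.0
```

```bash
python3 - <<'E'
from h import *
for n in("top","side"):
    p=snapshot(n); cv2.imwrite(f"pics/{n}2.png",p["image"][:,:,::-1])
    if n=="side": measure(p,["caddy_red"])
E
```

```text
caddy_red 0.86 [318. 228.] xy [327.7 206.3] iou 0.95 [62.5 38.  67.5]
caddy_red 0.78 [210. 196.] xy [656.2  49.1] iou 0.87 [97. 85. 77.]
caddy_red 0.63 [237. 232.] xy [544. 227.] iou 0.93 [30. 45. 79.]
```

View pics/side2.png

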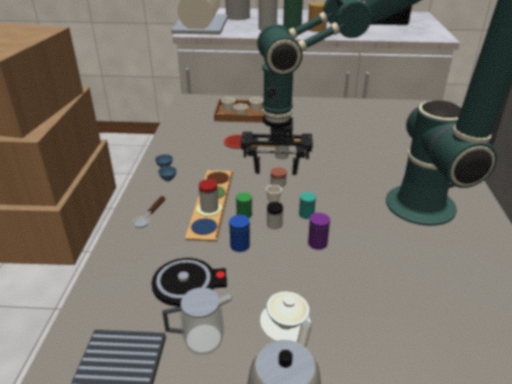

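The red caddy stands on cream at (208,196) and the gripper is above black.

{"name": "jog_arm", "arguments": {"deltas": [[0, 0, 4, 0], [0, 0, 8, 0], [0, 0, 12, 0], [0, 0, 14, 0], [0, 0, 15, 0], [0, 0, 15, 0], [0, 0, 15, 0]]}}

```text
time_s: 10.45
ee_pos: [453.6, 126.2, 42.7]
tool_rot: [[0.001, 1.0, 0.002], [1.0, -0.001, 0.0], [0.0, 0.002, -1.0]]
ft_force: [-0.3, 0.5, -0.1]
grip_width: 1.003
grasp_force: 0.0
```

{"name": "jog_arm", "arguments": {"deltas": [[0, 0, 0, 0], [0, 0, 0, 0], [0, 0, 0, 0], [0, 0, 0, 0], [0, 0, 0, 0], [0, 0, 0, 0], [0, 0, 0, 0], [0, 0, 0, 0]], "grip": -1}}

```text
time_s: 11.45
ee_pos: [452.6, 126.1, 41.9]
tool_rot: [[0.001, 1.0, 0.0], [1.0, -0.001, 0.0], [0.0, 0.0, -1.0]]
ft_force: [0.2, 0.1, 1.6]
grip_width: 0.54
grasp_force: 20.0
```

{"name": "jog_arm", "arguments": {"deltas": [[0, 0, -2, 0], [0, 0, -6, 0], [0, 0, -10, 0], [-0.5, 1, -13, 0], [-3, 4.5, -14, 0], [-5.5, 8, -14, 0], [-8, 11.5, -14, 0], [-10.5, 15, -14, 0], [-13, 18.5, -14, 0], [-14, 20, -14, 0], [-14, 20, -14, 0], [-14, 20, -14, 0]]}}

```text
time_s: 12.95
ee_pos: [650.9, -13.2, 181.1]
tool_rot: [[0.0, 1.0, -0.002], [1.0, -0.0, 0.001], [0.001, -0.002, -1.0]]
ft_force: [0.1, 0.6, -0.9]
grip_width: 0.54
grasp_force: 20.0
```

{"name": "jog_arm", "arguments": {"deltas": [[0, 0, 4, 0], [0, 0, 8, 0], [0, 0, 10.5, 0], [0, 0, 11.7, 0], [0, 0, 12.3, 0], [0, 0, 12.5, 0], [0, 0, 12.6, 0], [0, 0, 12.6, 0], [0, 0, 12.6, 0]]}}

```text
time_s: 14.08
ee_pos: [652.7, -14.2, 56.3]
tool_rot: [[0.001, 1.0, 0.001], [1.0, -0.001, -0.0], [-0.0, 0.001, -1.0]]
ft_force: [0.2, 0.1, -0.9]
grip_width: 0.54
grasp_force: 20.0
```

{"name": "jog_arm", "arguments": {"deltas": [[0, 0, 0, 0], [0, 0, 0, 0], [0, 0, 0, 0], [0, 0, 0, 0], [0, 0, 0, 0], [0, 0, 0, 0]], "grip": 1}}

```text
time_s: 14.82
ee_pos: [652.3, -14.1, 55.7]
tool_rot: [[0.001, 1.0, -0.0], [1.0, -0.001, -0.0], [-0.0, -0.0, -1.0]]
ft_force: [0.7, 0.1, 0.5]
grip_width: 1.001
grasp_force: 0.0
```

{"name": "jog_arm", "arguments": {"deltas": [[0, 0, -3, 0], [0, 0, -7, 0], [0, 0, -11, 0], [0, -2, -12, 0], [-2, -6, -12, 0], [-4, -10, -12, 0], [-6, -14, -12, 0], [-8, -18, -12, 0], [-8.7, -20.6, -12, 0], [-8.7, -20.6, -12, 0], [-8.7, -20.6, -12, 0]]}}

```text
time_s: 16.2
ee_pos: [447.2, -100.9, 176.2]
tool_rot: [[0.001, 1.0, 0.002], [1.0, -0.001, -0.0], [-0.0, 0.002, -1.0]]
ft_force: [-0.9, 0.0, -0.7]
grip_width: 1.0
grasp_force: 0.0
```

{"name": "jog_arm", "arguments": {"deltas": [[0, 0, 4, 0], [0, 0, 8, 0], [0, 0, 12, 0], [0, 0, 14, 0], [0, 0, 14.9, 0], [0, 0, 14.9, 0], [0, 0, 14.9, 0]]}}

```text
time_s: 17.08
ee_pos: [447.6, -101.1, 27.7]
tool_rot: [[0.0, 1.0, 0.002], [1.0, -0.0, -0.001], [-0.001, 0.002, -1.0]]
ft_force: [-0.3, 0.0, 0.7]
grip_width: 0.998
grasp_force: 0.0
```

{"name": "jog_arm", "arguments": {"deltas": [[0, 0, 0, 0], [0, 0, 0, 0], [0, 0, 0, 0], [0, 0, 0, 0], [0, 0, 0, 0], [0, 0, 0, 0], [0, 0, 0, 0], [0, 0, 0, 0]], "grip": -1}}

```text
time_s: 18.08
ee_pos: [446.6, -101.0, 27.0]
tool_rot: [[0.001, 1.0, 0.001], [1.0, -0.001, -0.0], [-0.0, 0.001, -1.0]]
ft_force: [-0.3, -0.7, 4.5]
grip_width: 0.611
grasp_force: 20.0
```

{"name": "jog_arm", "arguments": {"deltas": [[0, 0, -2, 0], [0, 0, -6, 0], [0, 0, -10, 0], [0, 1, -13, 0], [0, 4.5, -14, 0], [0, 8, -14, 0], [0, 11.5, -14, 0], [-0.2, 15, -14, 0], [-0.2, 18.5, -14, 0], [-0.2, 20.5, -14, 0], [-0.2, 20.5, -14, 0], [-0.2, 20.5, -14, 0]]}}

```text
time_s: 19.58
ee_pos: [649.7, -102.9, 165.4]
tool_rot: [[0.001, 1.0, -0.003], [1.0, -0.001, 0.0], [0.0, -0.003, -1.0]]
ft_force: [0.0, 0.2, -0.9]
grip_width: 0.602
grasp_force: 20.0
```

{"name": "jog_arm", "arguments": {"deltas": [[0, 0, 4, 0], [0, 0, 8, 0], [0, 0, 10.5, 0], [0, 0, 11.7, 0], [0, 0, 12.3, 0], [0, 0, 12.5, 0], [0, 0, 12.6, 0], [0, 0, 12.6, 0], [0, 0, 12.6, 0]]}}

```text
time_s: 20.7
ee_pos: [651.7, -103.2, 41.3]
tool_rot: [[0.001, 1.0, 0.001], [1.0, -0.001, -0.0], [-0.0, 0.001, -1.0]]
ft_force: [0.6, -0.1, -1.8]
grip_width: 0.609
grasp_force: 20.0
```

{"name": "jog_arm", "arguments": {"deltas": [[0, 0, 0, 0], [0, 0, 0, 0], [0, 0, 0, 0], [0, 0, 0, 0], [0, 0, 0, 0], [0, 0, 0, 0]], "grip": 1}}

```text
time_s: 21.45
ee_pos: [651.2, -103.1, 40.7]
tool_rot: [[0.001, 1.0, -0.0], [1.0, -0.001, 0.0], [0.0, -0.0, -1.0]]
ft_force: [0.2, 0.5, -0.4]
grip_width: 1.003
grasp_force: 0.0
```

{"name": "jog_arm", "arguments": {"deltas": [[0, 0, -3, 0], [0, 0, -7, 0], [0, 0, -11, 0], [-1, -1, -14, 0], [-4, -5, -16, 0], [-7, -8.5, -16, 0], [-10, -12, -16, 0], [-13, -15.5, -16, 0], [-16, -19, -16, 0], [-18, -21.3, -16, 0], [-18, -21.3, -16, 0], [-18, -21.3, -16, 0]]}}

```text
time_s: 22.95
ee_pos: [438.6, -282.7, 200.9]
tool_rot: [[0.001, 1.0, 0.001], [1.0, -0.001, 0.0], [0.0, 0.001, -1.0]]
ft_force: [0.4, 0.9, -0.5]
grip_width: 1.001
grasp_force: 0.0
```

```bash
python3 - <<'E'
from h import *
p=snapshot("top"); cv2.imwrite("pics/top3.png",p["image"][:,:,::-1])
T.update({k:(r,14,z+14) for k,(r,_,z) in T.items() if k in("caddy_red","caddy_black","caddy_copper")})
for q in (p,snapshot("side")): measure(q,["caddy_red","caddy_black","caddy_copper","cup"])
E
```

```text
caddy_red 0.97 [219. 126.] xy [653.1  75.9] iou 0.93 [118.  43.  40.]
caddy_red 0.88 [165. 257.] xy [331.7 201.3] iou 0.85 [112.  53. 127.]
caddy_red 0.75 [159. 169.] xy [542.1 227.7] iou 0.89 [ 38.  75. 151.]
caddy_black 0.83 [252. 127.] xy [652.6  -9.9] iou 0.93 [52. 48. 44.]
caddy_black 0.65 [217. 167.] xy [546.2  86. ] iou 0.8 [ 62. 133.  69.]
caddy_black 0.62 [221. 244.] xy [358.   72.7] iou 0.91 [ 61. 151. 139.]
caddy_copper 0.84 [287. 127.] xy [649.3 -97.5] iou 0.9 [118.  75.  59.]
caddy_copper 0.44 [229. 134.] xy [640.3  61.6] iou 0.21 [173. 178. 161.]
cup 0.51 [254. 202.] xy [462.2  -3.7] iou 0.86 [169.5 172.5 183. ]
caddy_red 0.9 [318. 228.] xy [329.6 220.2] iou 0.91 [58. 35. 64.]
caddy_red 0.82 [238. 232.] xy [542.8 241.3] iou 0.88 [29. 44. 78.]
caddy_red 0.73 [209. 198.] xy [651.1  71.7] iou 0.92 [95. 84. 76.]
caddy_black 0.7 [308. 202.] xy [356.7  92.2] iou 0.86 [42.  78.  73.5]
caddy_black 0.54 [244. 206.] xy [542.4 100.9] iou 0.82 [45. 76. 52.]
caddy_black 0.46 [217. 175.] xy [648.5 -18.1] iou 0.44 [45.  31.5 31. ]
caddy_copper 0.64 [221. 167.] xy [ 649.  -100.3] iou 0.59 [140.  91.  71.]
cup 0.49 [273. 194.] xy [457.5  -6.3] iou 0.79 [139. 130. 114.]
```

View pics/top3.png

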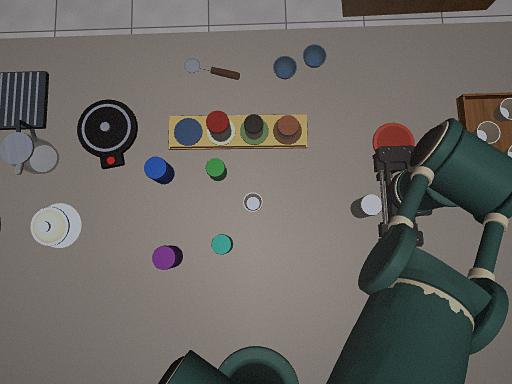

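The three placed caddies fit to within 2–3 mm of their coaster centres, at (219,126), (252,127) and (287,127). The cup hasn't moved, and the gripper is above white at (371,205).

{"name": "jog_arm", "arguments": {"deltas": [[0, 0, 4, 0], [0, 0, 8, 0], [0, 0, 11, 0], [0, 0, 12.3, 0], [0, 0, 12.8, 0], [0, 0, 12.8, 0], [0, 0, 12.8, 0]]}}

```text
time_s: 24.32
ee_pos: [439.1, -283.6, 74.0]
tool_rot: [[0.001, 1.0, 0.002], [1.0, -0.001, -0.001], [-0.001, 0.002, -1.0]]
ft_force: [0.4, 0.3, -0.7]
grip_width: 0.998
grasp_force: 0.0
```

{"name": "jog_arm", "arguments": {"deltas": [[0, 0, 0, 0], [0, 0, 0, 0], [0, 0, 0, 0], [0, 0, 0, 0], [0, 0, 0, 0], [0, 0, 0, 0], [0, 0, 0, 0], [0, 0, 0, 0]], "grip": -1}}

```text
time_s: 25.32
ee_pos: [438.3, -283.0, 72.8]
tool_rot: [[0.001, 1.0, 0.0], [1.0, -0.001, -0.0], [-0.0, 0.0, -1.0]]
ft_force: [2.1, -1.4, -0.7]
grip_width: 0.564
grasp_force: 19.9
```

{"name": "jog_arm", "arguments": {"deltas": [[0, 0, -2, 0], [0, 0, -6, 0], [0, 0, -10, 0], [1, 0, -13.5, 0], [4, 1, -15, 0], [8, 3, -15, 0], [12, 5, -15, 0], [16, 7, -15, 0], [20, 9, -15, 0], [24, 11, -15, 0], [28, 13, -15, 0], [30, 14, -15, 0]]}}

```text
time_s: 26.82
ee_pos: [578.0, 18.7, 221.6]
tool_rot: [[-0.001, 1.0, -0.002], [1.0, 0.001, -0.0], [-0.0, -0.002, -1.0]]
ft_force: [0.4, -1.0, -2.4]
grip_width: 0.561
grasp_force: 19.9
```

{"name": "jog_arm", "arguments": {"deltas": [[3, 1.5, 0, 0], [7, 3.5, 0, 0], [11, 5.7, 0, 0], [13.5, 7, 0, 0], [14.7, 7.7, 0, 0], [14.7, 7.7, 0, 0], [14.7, 7.7, 0, 0], [14.7, 7.7, 0, 0]]}}

```text
time_s: 27.82
ee_pos: [655.0, 162.7, 222.8]
tool_rot: [[0.002, 1.0, -0.0], [1.0, -0.002, -0.0], [-0.0, -0.0, -1.0]]
ft_force: [0.1, -0.1, -2.5]
grip_width: 0.564
grasp_force: 19.9
```

{"name": "jog_arm", "arguments": {"deltas": [[0, 0, 4, 0], [0, 0, 8, 0], [0, 0, 11.5, 0], [0, 0, 12.7, 0], [0, 0, 13.3, 0], [0, 0, 13.5, 0], [0, 0, 13.6, 0], [0, 0, 13.6, 0], [0, 0, 13.6, 0]]}}

```text
time_s: 28.95
ee_pos: [655.8, 164.0, 87.4]
tool_rot: [[0.001, 1.0, 0.001], [1.0, -0.001, 0.0], [0.0, 0.001, -1.0]]
ft_force: [0.2, -0.2, -3.0]
grip_width: 0.561
grasp_force: 19.9
```

```bash
python3 - <<'E'
from h import *
T["caddy_white"]=(25,14,122)
for n in("top","side"):
    p=snapshot(n); cv2.imwrite(f"pics/{n}4.png",p["image"][:,:,::-1]); measure(p,["caddy_white"])
E
```

```text
caddy_white 0.96 [203. 212.] xy [653.6 163.7] iou 0.92 [97. 94. 86.]
```

View pics/side4.png

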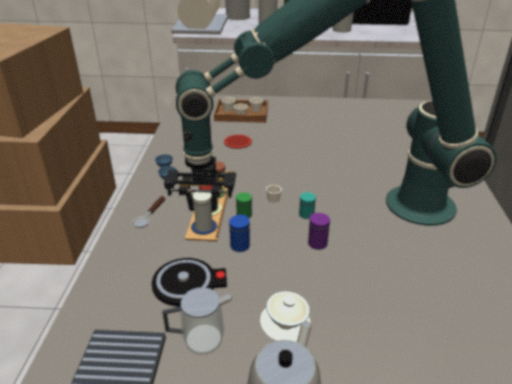

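The white caddy is upright on blue at (203,212), 2 mm from the coaster's side-view centre. I'll release it and retreat.

{"name": "jog_arm", "arguments": {"deltas": [[0, 0, 0.05, 0], [0, 0, 0.05, 0], [0, 0, 0.05, 0], [0, 0, 0.05, 0], [0, 0, 0.05, 0], [0, 0, 0.05, 0]], "grip": 1}}

```text
time_s: 29.9
ee_pos: [655.4, 163.9, 86.2]
tool_rot: [[0.001, 1.0, -0.0], [1.0, -0.001, -0.0], [-0.0, -0.0, -1.0]]
ft_force: [0.5, -0.6, -0.1]
grip_width: 1.0
grasp_force: 0.0
```

{"name": "jog_arm", "arguments": {"deltas": [[0, 0, -3, 0], [0, 0, -7, 0], [0, 0, -11, 0], [0, 0, -15, 0], [2, -3, -16, 0], [5, -7, -16, 0], [8, -11, -16, 0], [12, -15, -16, 0], [16, -18, -16, 0], [20, -21, -16, 0], [20, -21, -16, 0], [20, -21, -16, 0]]}}

```text
time_s: 31.4
ee_pos: [445.6, 363.9, 246.2]
tool_rot: [[-0.0, 1.0, 0.0], [1.0, 0.0, -0.0], [-0.0, 0.0, -1.0]]
ft_force: [0.5, -0.2, -0.2]
grip_width: 1.001
grasp_force: 0.0
```

```bash
python3 - <<'E'
from h import *
for k in list(T):
    if "caddy" in k: r,a,z=T[k]; T[k]=(r,14,z+14)
p=snapshot("top"); cv2.imwrite("pics/top5.png",p["image"][:,:,::-1])
measure(p,["caddy_white","caddy_red","caddy_black","caddy_copper","cup"])
print(read_state()["time_s"])
E
```

```text
caddy_white 0.59 [181. 125.] xy [655.4 166.3] iou 0.95 [151. 154. 156.]
caddy_red 0.97 [161. 169.] xy [543.2 226.3] iou 0.92 [ 33.  67. 137.]
caddy_red 0.8 [166. 257.] xy [330.2 204.1] iou 0.93 [101.  48. 114.]
caddy_red 0.59 [218. 127.] xy [653.   76.5] iou 0.93 [107.  39.  36.]
caddy_black 0.92 [252. 127.] xy [651.4 -10. ] iou 0.94 [46. 43. 40.]
caddy_black 0.74 [220. 243.] xy [357.8  72.7] iou 0.95 [ 56. 137. 126.]
caddy_black 0.55 [217. 169.] xy [542.8  84.4] iou 0.89 [ 55. 121.  62.]
caddy_copper 0.57 [286. 129.] xy [651.  -98.2] iou 0.95 [107.  68.  53.]
cup 0.69 [254. 199.] xy [461.8  -3.9] iou 0.78 [153.5 156.  166. ]
31.7
```

View pics/top5.png

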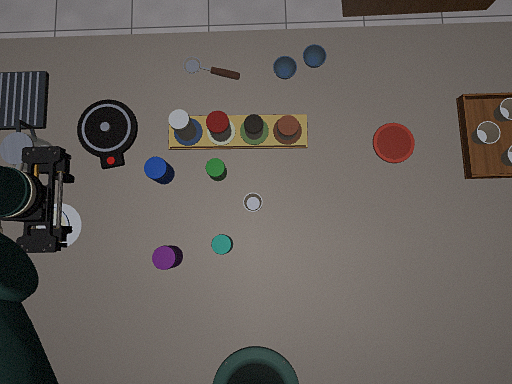

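All four caddies stand on the coasters in height order, at (180,120), (218,122), (254,124) and (287,125). The cup is where it was and the gripper is clear.

```bash
python3 -c "
from cell import *
print(hand_in())"
```

```text
the job is handed in; nothing more can be done
None
```

I handed the job in at about 32 s: from the kettle end, white, red, black and copper stand upright on blue, cream, green and brown, each within about 3 mm of its coaster's centre by the camera, and the cup was left where it stood.

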